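Mark a brass cup on the sprung marking pad

TASK

Slide the cover of the marking unit fully off its pad, then take the tall brass cup that stands mouth up on the bench and, still holding it upright, press it squarely down in the middle of the sprung pad until the pad is fully down, and keep it there for at least a second. Then stand the cup gently, mouth up, in the free end of the tray beside the finished cup and let go, leaving the cover open. Work the pad with the cup only, and do not shift the other cups or drop the tall one.

Things in the scene. Friction and masses are not known exactly. Their poses are not given: they have to be found in the camera images.
- tall_cup: the cup to mark: plain brass, 105 mm tall, mouth up, stands on the bench (not in the tray); straight upper band 58 mm in outer diameter from 52 mm above its foot to the rim, narrowing to a 46-50 mm lower part (below 38 mm); wall 3 mm, about 0.25 kg. Origin: centre of its underside, z up towards the mouth
- unit: marking unit, a fixed green machine: housing 140 (x) x 270 (y) x 50 mm high with a 75 mm high motor box on its +x side. Two steel rails 10 mm wide (at x = -50 and +50 mm, tops 70 mm up) run along its y axis. Origin: centre of its underside on the bench; its y axis is the direction in which the cover opens
- pad_top (a point): centre of the top face of the round black rubber pad, 64 mm in diameter, at x = 0, y = -60 mm of the unit; 68 mm above the bench when up, under the cover at the start. Moves with the pad
- pad (a joint): how far the sprung pad is pressed down, m: 0 up, 0.015 fully down against its stop. The spring starts at about 3 N and takes about 12 N at the stop; it springs up again when released
- cover (a joint): how far the cover has slid along the unit's +y, m: 0 to 0.02 at the start (over the pad), 0.115 fully open against its stop. Needs about 2 N to move and stays where it is left. The cover is an aluminium plate 110 (x) x 85 (y) x 5 mm, its top 77 mm above the bench
- tab (a point): centre of the top of the cover's upright steel tab, 115 mm above the bench: the tab is 50 mm along the unit's x, 12 mm along its y and 38 mm high, in the middle of the cover, and moves with it; push it sideways along the unit's y
- tray: shallow fixed steel tray 240 (x) x 140 (y) mm, rim 18 mm high, wall and floor 4 mm thick. Origin: centre of its underside, x along its long side; the finished cup stands at about x = +65 mm, the free end is at -x
- tray_spot (a point): middle of the free end of the tray, on its inner floor (4 mm above the bench), at x = -55 mm, y = 0 of the tray
- finished_cup: already marked brass cup, same as the tall cup, standing mouth up in the tray; leave it. Origin: centre of its underside
- short_cup: brass cup 66 mm tall, mouth up, 58 mm in diameter, on the bench; leave it. Origin: centre of its underside
- inverted_cup: brass cup 82 mm tall standing mouth down, closed end up, 58 mm in diameter at the bench; leave it. Origin: centre of its underside
Things that resemble listed ones, but are neither listed nor needed, are in the scene too. What is shaped like the tall_cup but purple is not meant.

How it is judged:
By the outcome, as a careful person would: the job done as asked, in the order asked, and still so for the second after the job is handed in, with the robot touching nothing.
It also fails if it takes over 67 s, if anything falls off the work surface, if the arm or the gripper's body presses on something with over 40 N, if the wrist force passes 120 N, or if a joint passes its speed limit or range.

ROBOT

A 6-joint arm with a two-finger parallel gripper is mounted at the origin on the work surface. World frame = base frame: x ahead of the robot, y to its left, z up, the work surface at z = 0. Lengths are in m, angles in degrees, forces in N, time in s.
With the tool pointing down it reaches from about 0.375 to 0.9 m from the base axis. Payload 3.1 kg.
Tool frame: the origin (TCP) lies on the centre line of the jaws, within the pads' length; the fingertips stand 19 mm ahead of it and the grasp point (between the pads) is the TCP (tips_ahead is the distance from the TCP to the fingertips, in m); z points along the fingers, y is the line along which they close (so a half turn about z gives the same grasp; the last joint's range is limited). The gripper opens to 87 mm and grips with 3 to 60 N. Pads are 19 mm wide; open, the fingers measure 117 mm over their backs; the gripper's body (75 mm by 190 mm) begins 51 mm behind the grasp point.
Start: joints at [64.773, 30.224, 82.088, -0, 67.689, -10.227], TCP at [0.162, 0.604, 0.242] pointing down, gripper open.
Joint ranges: [-176.69, 176.69], [-43.24, 126.21], [12.49, 139.97], [-82, 262], [0, 151.66], [-163.58, 163.58]. Speed limits (degrees/s): [159.86, 159.86, 180, 180, 180, 180].

INTERFACE

Orientations are given as a 3x3 rotation matrix whose columns are the frame's x, y, z axes.
In Python, from rig import read_state, capture, hand_in, trace, landmark_of, tips_ahead gives the robot as it stands.
- The arm moves only by the shell command python3 -m jog 'ROWS'. ROWS is JSON, a list of rows, each an object of numbers: "tx", "ty", "tz": the shift along the tool's x, y, z in cm; "roll": the turn about the tool's z in rad; "jaw": the opening, from 0 (shut) to 1 (fully open). A call has 1 to 8 rows; each row shifts and turns the commanded pose from where the row before left it, along the tool's axes as they then stand; what a row does not reach is not made up. A row lasts 1/10 s, in which the tool goes at most 50 mm and 8.59 degrees, less where a joint would pass 70% of its speed; a pose out of reach is approached as far as the arm can. A call with a gripper value outside its range is refused whole. The fingers move at their own pace and stop on an object; the grip force is fixed at half the most. Time passes only in rows, so rows that do not move let the fingers close. It gives the time, the measured TCP pose, the force, the opening and the grip force at its end, in the units of the state.
- read_state(): the state, without advancing time (a new reading comes with each control period).
- capture(name): name is "scene" or "top" or "wrist"; returns a dict with "img" (480x640x3 uint8, red, green, blue), "vertical_fov" (degrees; the focal length in pixels is half the picture's height over the tangent of half this angle, whatever the lens; pixels are square), "cx", "cy" (the principal point, pixels), "cam_to_world" (4x4, takes a point from camera to world coordinates); the wrist camera has in their place "tool_from_camera" (4x4, takes a point from camera to tool coordinates, whose origin is the TCP and whose axes are the flange's). Camera axes: x right, y up, looking along -z (the intrinsics and any distortion apply to the point x, -y, -z); pixel columns grow to the right and rows downward; lengths in m; the calibration is good to about 2 mm. A picture is of the moment at which its call begins: read the wrist's pose just before it. There is no depth.
- hand_in(): hands the job in; it is judged then, once.
Trained networks look in the newest picture that a camera, given by its name, has taken for a name from the list of things; names that differ only in an ending like _2 or _b are one class to them, and where a whole thing is asked for, a point or a joint stands for the part that bears it (a point fixed in the world has none). Each returns a list of dicts, best first, with "p" (0 to 1); they miss things now and then, are a little off and sometimes report something else, mostly with a low value. They report only what shows in the picture. A call takes as long as a camera call. They do not tell look-alikes from the thing itself.
- trace(camera, thing): "pixels" (480x640 bool, what is visible of it) and "bbox" ([left, top, width, height] in pixels, round what is visible of it).
- landmark_of(camera, thing): "point" ([row, column] in pixels: a listed point, or the origin of a listed thing).
The state is a dict: "time_s": time; "joint_positions": joint angles; "qvel": joint speeds; "tau": joint torques, N m; "position": TCP position; "tcp_rot": TCP orientation; "force": force on the tool from outside, world axes, zero at the start; "moment": the same for the moment, N m; "opening": opening from 0.0 (shut) to 1.0 (fully open); "grasp_force": force on a finger pad.
Only numpy, scipy, OpenCV 4.12 (cv2) and the standard library are available. Lean on these libraries where they do the work, as an engineer would, in place of code of your own. Each camera call takes 0.05 s, during which the arm holds its last target. There are 200 camera calls.

## Working session

There is one attempt and no reset: what is moved stays moved. The work goes in short steps, Python scripts to look and compute and a shell command to move; the robot and the scene stay as the last step left them, time stands still between calls to the robot, and variables do not carry over. Pictures are saved under pics/ and viewed, at most 10 in all, crops included, and the job is handed in when it is done.

```bash
mkdir -p pics; ls; cat > h.py <<'E'
import numpy as np, cv2
from rig import *
def pix2world(c,row,col,z,T=None):
    T=np.array(c["cam_to_world"]) if T is None else T
    f=240/np.tan(np.radians(c["vertical_fov"])/2)
    d=T[:3,:3]@np.array([(col-c["cx"])/f,-(row-c["cy"])/f,-1])
    o=T[:3,3]; return o+d*(z-o[2])/d[2]
def proj(c,p,T=None):
    T=np.array(c["cam_to_world"]) if T is None else T
    f=240/np.tan(np.radians(c["vertical_fov"])/2)
    q=np.linalg.inv(T)@np.append(p,1); return (c["cy"]-f*q[1]/-q[2], c["cx"]+f*q[0]/-q[2])
E
python3 - <<'E'
from h import *
s=read_state(); print(s['time_s'],s['position'],s['tcp_rot'],s['opening'],s['force'])
for n in("top","scene"):
    c=capture(n); cv2.imwrite(f"pics/{n}0.png",c["img"][:,:,::-1])
    print(n,{k:v for k,v in c.items() if k!='img'})
    for t in("tall_cup","unit","tab","tray","tray_spot","finished_cup","short_cup","inverted_cup","pad_top"):
        r=landmark_of(n,t); zz={'tab':.115,'pad_top':.068,'tray_spot':.004}.get(t,0)
        print(t,[(round(a['p'],2),np.round(a['point']),pix2world(c,*a['point'],zz).round(3)[:2]) for a in r[:4]])
E
```

```text
pics
0.0 [0.16141636 0.60306665 0.24056537] [[-9.65920957e-01  2.58835450e-01 -9.56766038e-04]
 [ 2.58836892e-01  9.65919007e-01 -1.98388256e-03]
 [ 4.10659367e-04 -2.16392009e-03 -9.99997574e-01]] 1.0007118940749666 [-1.00586438 -0.07439372  0.0902701 ]
top {'vertical_fov': 45.62727102918791, 'cx': 314.3599915913046, 'cy': 247.53421661496608, 'cam_to_world': array([[ 0.01349112,  0.98578474, -0.16747069,  0.33932285],
       [-0.99951125,  0.01801882,  0.02554568,  0.03214358],
       [ 0.02820017,  0.1670442 ,  0.98554603,  1.23239269],
       [ 0.        ,  0.        ,  0.        ,  1.        ]])}
tall_cup [(0.96, array([195., 334.]), array([ 0.669, -0.041])), (0.94, array([331., 261.]), array([0.367, 0.112])), (0.81, array([280., 281.]), array([0.475, 0.072])), (0.54, array([242., 472.]), array([ 0.567, -0.347]))]
unit [(0.89, array([259., 436.]), array([ 0.528, -0.268])), (0.66, array([182., 285.]), array([0.695, 0.068]))]
tab [(0.87, array([243., 471.]), array([ 0.544, -0.31 ]))]
tray [(0.63, array([266., 164.]), array([0.502, 0.324])), (0.48, array([291., 173.]), array([0.449,
[... 758 characters left out ...]
ray([310., 265.]), array([ 0.669, -0.042])), (0.65, array([255., 403.]), array([0.369, 0.117]))]
unit [(0.72, array([235., 228.]), array([ 0.539, -0.26 ]))]
tab [(0.66, array([189., 202.]), array([ 0.544, -0.312]))]
tray [(0.94, array([339., 473.]), array([0.505, 0.327])), (0.74, array([271., 366.]), array([0.461, 0.072]))]
tray_spot [(0.95, array([313., 476.]), array([0.444, 0.31 ]))]
finished_cup [(0.87, array([366., 476.]), array([0.558, 0.351]))]
short_cup [(0.65, array([305., 329.]), array([0.587, 0.058])), (0.43, array([236., 229.]), array([ 0.54 , -0.256]))]
inverted_cup [(0.76, array([346., 303.]), array([0.697, 0.07 ])), (0.42, array([337., 472.]), array([0.502, 0.324]))]
pad_top []
```

View pics/top0.png

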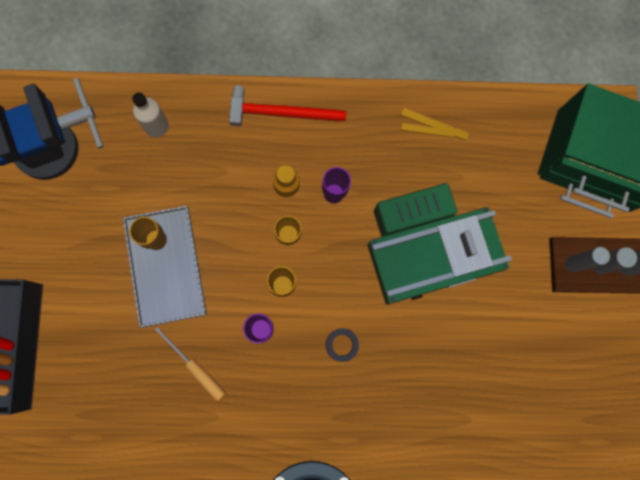

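View pics/scene0.png

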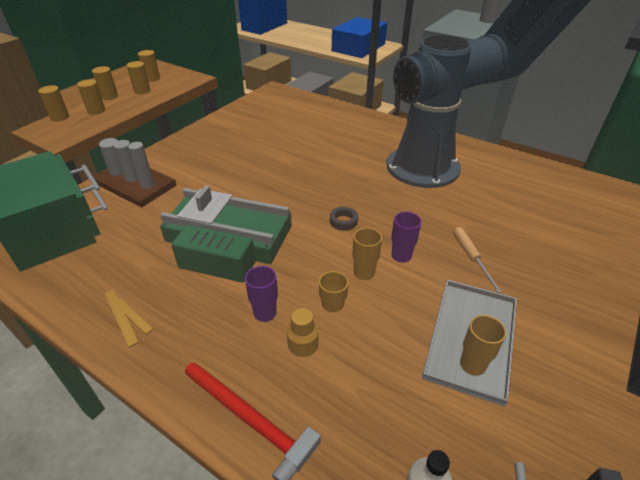

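The top view shows the unit at about (440,250) with its cover at the right end and the tab at (470,243). The tall cup is at (281,281), the purple look-alikes are at (258,328) and (336,184), and the tray's free end is at (170,290). The scene view agrees, with the tall cup at (367,255).

```bash
cat > m.py <<'E'
from h import *
from scipy.optimize import minimize
C={n:capture(n) for n in("top","scene")}
def ring(r,z): a=np.linspace(0,2*np.pi,40); return np.c_[r*np.cos(a),r*np.sin(a),0*a+z]
cup=np.vstack([ring(.0235,0),ring(.0245,.038),ring(.029,.052),ring(.029,.105)])
tray=np.array([[x,y,z] for x in(-.12,.12) for y in(-.07,.07) for z in(0,.018)])
def hull(pts,c):
    h=cv2.convexHull(np.array([proj(c,p)[::-1] for p in pts],np.float32)); return h
def fit(model,thing,x0,yaw):
    T={}
    for n,c in C.items():
        best=None
        for r in trace(n,thing):
            ys,xs=np.nonzero(r['pixels']); q=proj(c,[x0[0],x0[1],.03])
            d=np.hypot(ys.mean()-q[0],xs.mean()-q[1])
            if d<25 and (best is None or d<best[0]): best=(d,r)
        if best is None: print(n,thing,'none'); continue
        m=best[1]['pixels'].astype(np.uint8); ct=np.vstack(cv2.findContours(m,0,2)[0]); T[n]=cv2.convexHull(ct).astype(np.float32)+0.0
    def pts(v):
        th=v[2] if yaw else 0; c,s=np.cos(th),np.sin(th)
        return model@np.array([[c,s,0],[-s,c,0],[0,0,1]])+[v[0],v[1],0]
    def cost(v):
        e=0
        for n in T:
            h=hull(pts(v),C[n]); a,_=cv2.intersectConvexConvex(h,T[n]); e+=1-a/(cv2.contourArea(h)+cv2.contourArea(T[n])-a)
        return e
    r=minimize(cost,x0,method='Nelder-Mead',options=dict(initial_simplex=[x0]+[np.array(x0)+np.eye(len(x0))[i]*(.01 if i<2 else .1) for i in range(len(x0))]))
    print(thing,list(T),r.x.round(4),round(r.fun,3)); return r.x
E
python3 - <<'E'
from m import *
fit(cup,"tall_cup",[.468,.071],0)
fit(cup,"finished_cup",[.557,.350],0)
fit(tray,"tray",[.503,.326,np.arctan2(.045,.11)],1)
for n,(x,y,w,h) in dict(top=(360,170,160,140),scene=(150,175,150,110)).items():
    i=C[n]["img"][y:y+h,x:x+w,::-1]; cv2.imwrite(f"pics/{n}_u.png",cv2.resize(i,None,fx=5 if n=='scene' else 4,fy=5 if n=='scene' else 4,interpolation=cv2.INTER_CUBIC))
E
```

```text
tall_cup ['top', 'scene'] [0.4641 0.0687] 0.096
scene finished_cup none
finished_cup ['top'] [0.5602 0.3445] 0.083
top tray none
tray ['scene'] [0.504  0.324  0.2152] 0.018
```

View pics/top_u.png

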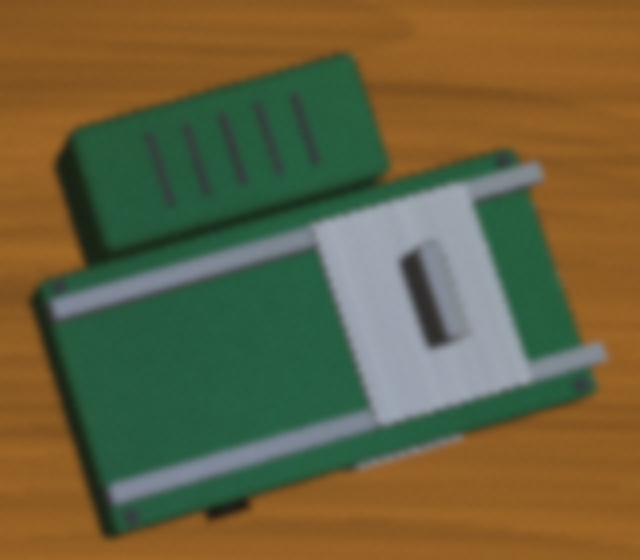

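View pics/scene_u.png

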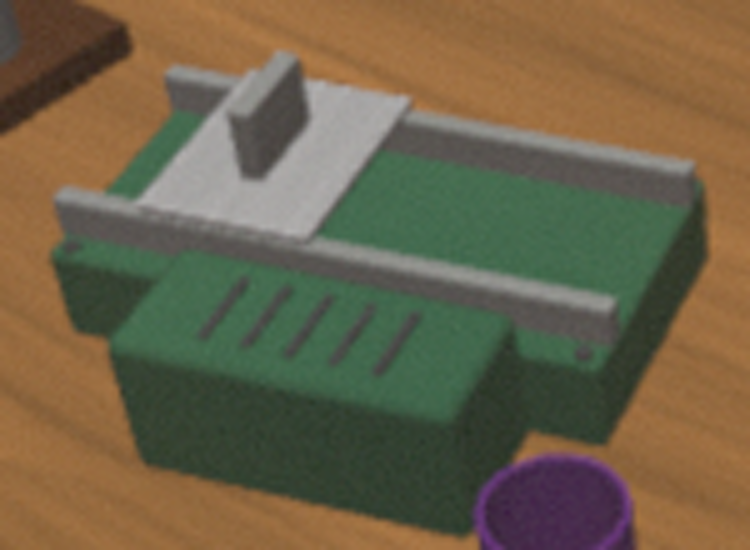

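In the unit crops, the cover sits over the right-hand end (world -y). The housing's top corners in the top crop are at about (45,285), (515,150), (593,395) and (108,533). In the scene crop they are at about (52,250), (605,370) and (707,185).

```bash
python3 - <<'E'
from m import *
from scipy.optimize import least_squares
t=lambda x,y:(360+x/4,170+y/4)
s=lambda x,y:(150+x/5,175+y/5)
hx,hy=.07,.135
O={'top':[((hx,hy,.05),t(42,285)),((hx,-hy,.05),t(517,150)),((-hx,-hy,.05),t(595,397)),((-hx,hy,.05),t(107,535))],
'scene':[((hx,-hy,.05),s(52,252)),((hx,hy,.05),s(607,372)),((-hx,hy,.05),s(706,188))]}
def w(v,p):
    c,q=np.cos(v[2]),np.sin(v[2]); return np.array([v[0]+c*p[0]-q*p[1],v[1]+q*p[0]+c*p[1],p[2]])
def res(v,ns=('top','scene')):
    return np.concatenate([np.array(proj(C[n],w(v,p)))[::-1]-o for n in ns for p,o in O[n]])
for ns in(('top',),('scene',),('top','scene')):
    r=least_squares(res,[.53,-.26,.25],args=(ns,)); print(ns,r.x.round(4),res(r.x,ns).round(1))
v=r.x
for n in C:
    for k in("tab",):
        a=landmark_of(n,k)
        if a:
            g=pix2world(C[n],*a[0]['point'],.115)-[v[0],v[1],0]; c,q=np.cos(v[2]),np.sin(v[2]); print(n,(g+[v[0],v[1],0]).round(4),'unit frame',c*g[0]+q*g[1],-q*g[0]+c*g[1])
print('pad',w(v,(0,-.06,.068)),'ux',np.cos(v[2]),np.sin(v[2]))
# rail yaw in top
a=pix2world(C['top'],*t(55,310)[::-1],.07);b=pix2world(C['top'],*t(543,173)[::-1],.07);print('yaw',np.arctan2(*(a-b)[[1,0]])-np.pi/2)
# rail width check: mid of rails
q=landmark_of("top","finished_cup"); fit(cup,"tall_cup",[.474,.071],0)
for n in C:
  ks=[(pix2world(C[n],*x['point'],.004)).round(4) for x in landmark_of(n,'tray_spot')[:1]]; print(ks)
  print([pix2world(C[n],*x['point'],0).round(4) for x in landmark_of(n,'tray')[:1]])
# rim centroid of tall cup: mouth dark/bright ellipse - print mask bbox based
for n in C:
  for r in trace(n,'tall_cup'): print(n,r['p'],r['bbox'])
st=read_state();print(st['time_s'])
E
```

```text
('top',) [ 0.5291 -0.2624  0.2853] [-1.8 -1.1 -0.3  0.   1.1  0.7  1.   0.4]
('scene',) [ 0.5345 -0.2559  0.2885] [-0.7  0.4 -0.8  0.5  1.6 -1.4]
('top', 'scene') [ 0.5301 -0.2609  0.285 ] [-2.5 -1.6 -1.  -0.4  0.4  0.2  0.3 -0.1 -0.7 -1.6 -1.5 -1.4  1.  -2.9]
top [ 0.5415 -0.3117  0.115 ] unit frame -0.003286731270788334 -0.0519034622746379
scene [ 0.5512 -0.307   0.115 ] unit frame 0.007300535165350147 -0.05011505818132647
pad [ 0.54696043 -0.31849659  0.068     ] ux 0.9596734038128023 0.2811173385160546
yaw 0.2931385730002227
tall_cup ['top', 'scene'] [0.4641 0.0684] 0.148
[array([0.4517, 0.3035, 0.004 ])]
[array([0.509 , 0.3295, 0.    ])]
[array([0.4477, 0.3104, 0.004 ])]
[array([0.5094, 0.3258, 0.    ])]
top 0.91 [323.2, 165.4, 28.5, 38.5]
top 0.82 [243.0, 316.4, 32.3, 27.2]
top 0.79 [265.9, 263.7, 30.8, 33.9]
scene 0.91 [352.7, 226.5, 30.3, 54.0]
scene 0.79 [391.9, 212.2, 28.7, 50.4]
2.05
```

```bash
cat > to.py <<'E'
import sys
from h import *
s=read_state(); R=np.array(s['tcp_rot']); p=np.array(s['position'])
t=np.array([float(a) for a in sys.argv[1:4]]); d=R.T@(t-p)*100
hd=np.degrees(np.arctan2(R[1,0],R[0,0]))
print('t',round(s['time_s'],2),'pos',p.round(4),'tool cm',d.round(2),'len',np.linalg.norm(d).round(1),'headx',hd.round(1),'tilt',np.degrees(np.arccos(-R[2,2])).round(2),'F',np.round(s['force'],1),'open',round(s['opening'],3),'grip',round(s['grasp_force'],1),'j6',round(s['joint_positions'][5],1))
if len(sys.argv)>4: print('roll',np.radians((hd-float(sys.argv[4])+180)%360-180).round(3))
E
python3 -m jog '[{"tx":-4.1,"ty":-1.5},{"tx":-4.1,"ty":-1.5},{"tx":-4.1,"ty":-1.5},{"tx":-4.1,"ty":-1.5},{"tx":-4.1,"ty":-1.5},{"tx":-4.1,"ty":-1.5},{"tx":-4.1,"ty":-1.5},{"tx":-4.1,"ty":-1.5}]'
python3 to.py .546 -.310 .24 196.4
```

```text
t 2.05 pos [0.1617 0.6037 0.2416] tool cm [-60.77 -78.31   0.15] len 99.1 headx 165.0 tilt 0.0 F [-0.   0.2  0. ] open 1.002 grip 0.0 j6 -10.2
roll -0.548$[0]: bad value
```

```bash
python3 -m jog '[{"tx":-4.1,"ty":-1.5,"tz":0,"roll":0,"jaw":1},{"tx":-4.1,"ty":-1.5,"tz":0,"roll":0,"jaw":1},{"tx":-4.1,"ty":-1.5,"tz":0,"roll":0,"jaw":1},{"tx":-4.1,"ty":-1.5,"tz":0,"roll":0,"jaw":1},{"tx":-4.1,"ty":-1.5,"tz":0,"roll":0,"jaw":1},{"tx":-4.1,"ty":-1.5,"tz":0,"roll":0,"jaw":1},{"tx":-4.1,"ty":-1.5,"tz":0,"roll":0,"jaw":1},{"tx":-4.1,"ty":-1.5,"tz":0,"roll":0,"jaw":1}]'
python3 to.py .546 -.310 .24 196.4
```

```text
time_s: 2.85
position: [0.4489, 0.4017, 0.2417]
tcp_rot: [[-0.966, 0.259, 0.0], [0.259, 0.966, 0.0], [-0.0, 0.0, -1.0]]
force: [0.3, 0.5, 0.3]
opening: 0.999
grasp_force: 0.0
t 2.85 pos [0.4489 0.4017 0.2417] tool cm [-27.81 -66.23   0.15] len 71.8 headx 165.0 tilt 0.02 F [0.3 0.5 0.3] open 0.999 grip 0.0 j6 -43.8
roll -0.548
```

```bash
python3 -m jog '[{"tx":-1.7,"ty":-4.1,"tz":0,"roll":0,"jaw":1},{"tx":-1.7,"ty":-4.1,"tz":0,"roll":0,"jaw":1},{"tx":-1.7,"ty":-4.1,"tz":0,"roll":0,"jaw":1},{"tx":-1.7,"ty":-4.1,"tz":0,"roll":0,"jaw":1},{"tx":-1.7,"ty":-4.1,"tz":0,"roll":0,"jaw":1},{"tx":-1.7,"ty":-4.1,"tz":0,"roll":0,"jaw":1},{"tx":-1.7,"ty":-4.1,"tz":0,"roll":0,"jaw":1},{"tx":-1.7,"ty":-4.1,"tz":0,"roll":0,"jaw":1}]' >/dev/null
python3 -m jog '[{"tx":-1.7,"ty":-4.1,"tz":0,"roll":0,"jaw":1},{"tx":-1.7,"ty":-4.1,"tz":0,"roll":0,"jaw":1},{"tx":-1.7,"ty":-4.1,"tz":0,"roll":0,"jaw":1},{"tx":-1.7,"ty":-4.1,"tz":0,"roll":0,"jaw":1},{"tx":-1.7,"ty":-4.1,"tz":0,"roll":0,"jaw":1},{"tx":-1.7,"ty":-4.1,"tz":0,"roll":0,"jaw":1},{"tx":-1.7,"ty":-4.1,"tz":0,"roll":0,"jaw":1},{"tx":-0.6,"ty":-4.1,"tz":0,"roll":0,"jaw":1}]' >/dev/null
python3 -m jog '[{"tx":0,"ty":0,"tz":0,"roll":-0.14,"jaw":0.6},{"tx":0,"ty":0,"tz":0,"roll":-0.14,"jaw":0.6},{"tx":0,"ty":0,"tz":0,"roll":-0.14,"jaw":0.6},{"tx":0,"ty":0,"tz":0,"roll":-0.13,"jaw":0.6},{"tx":0,"ty":0,"tz":0,"roll":0,"jaw":0.6}]' >/dev/null
python3 to.py .546 -.310 .24 196.4
python3 - <<'E'
from h import *
s=read_state(); c=capture("wrist"); cv2.imwrite("pics/w1.png",c["img"][:,:,::-1])
T=np.eye(4);T[:3,:3]=s['tcp_rot'];T[:3,3]=s['position'];T=T@np.array(c['tool_from_camera'])
for a in landmark_of("wrist","tab")[:2]: print(a,pix2world(c,*a['point'],.115,T))
for a in landmark_of("wrist","unit")[:2]: print(a,pix2world(c,*a['point'],0,T))
E
```

```text
t 4.95 pos [ 0.5298 -0.2984  0.2415] tool cm [-1.23 -1.57  0.15] len 2.0 headx -163.5 tilt 0.0 F [-0.1  0.7  0.6] open 0.65 grip 0.0 j6 -146.4
roll 0.002
{'point': [257.0, 300.1], 'p': 0.73} [ 0.54605857 -0.30838521  0.115     ]
{'point': [216.4, 348.3], 'p': 0.81} [ 0.53321237 -0.26808483  0.        ]
```

View pics/w1.png

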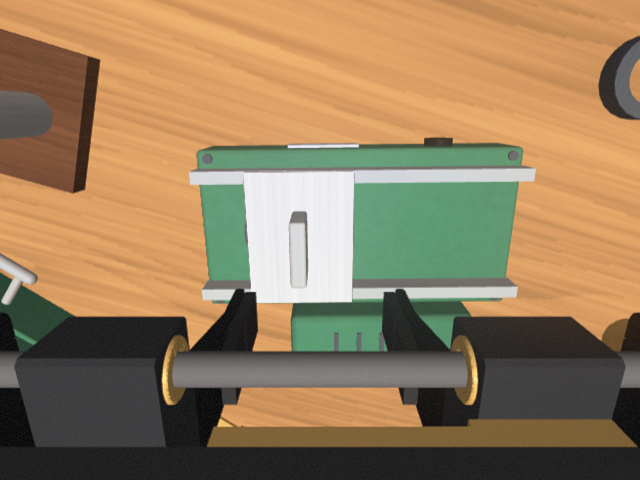

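The wrist view shows the tab top at about (300,257) with the rails level in the picture, so the yaw is right. I'll straddle the tab and push.

```bash
python3 - <<'E'
from h import *
s=read_state(); c=capture("wrist")
T=np.eye(4);T[:3,:3]=s['tcp_rot'];T[:3,3]=s['position'];T=T@np.array(c['tool_from_camera'])
P=[pix2world(c,r,k,.07,T) for r,k in((176,190),(174,535),(290,203),(290,516))]
v=.2865;ux=np.array([np.cos(v),np.sin(v),0]);uy=np.array([-ux[1],ux[0],0])
for p in P: print(p.round(4),'ux',(p@ux).round(4),'uy',(p@uy).round(4))
print('yaws',[np.arctan2(*(b-a)[[1,0]])-np.pi/2 for a,b in((P[0],P[1]),(P[2],P[3]))])
for q in([.546,-.309,0],[.530,-.261,0]): print(np.array(q)@ux,np.array(q)@uy)
E
python3 -m jog '[{"tx":-1.2,"ty":-1.5,"tz":0,"roll":0,"jaw":0.5},{"tx":0,"ty":0,"tz":3.5,"roll":0,"jaw":0.5},{"tx":0,"ty":0,"tz":3.5,"roll":0,"jaw":0.5},{"tx":0,"ty":0,"tz":3,"roll":0,"jaw":0.5},{"tx":0,"ty":0,"tz":2,"roll":0,"jaw":0.5},{"tx":0,"ty":0,"tz":1.3,"roll":0,"jaw":0.5},{"tx":0,"ty":0,"tz":0,"roll":0,"jaw":0.5}]' 
python3 to.py .546 -.309 .107 196.4
```

```text
[ 0.5218 -0.4066  0.07  ] ux 0.3856 uy -0.5375
[ 0.4442 -0.1482  0.07  ] ux 0.3842 uy -0.2677
[ 0.6149 -0.3777  0.07  ] ux 0.4831 uy -0.536
[ 0.5392 -0.1203  0.07  ] ux 0.4832 uy -0.2677
yaws [np.float64(0.2916830962597632), np.float64(0.2859751633591503)]
0.4364220472905104 -0.4507025589440996
0.4346388639909542 -0.4001375487362475
time_s: 5.85
position: [0.5447, -0.3085, 0.1067]
tcp_rot: [[-0.959, -0.284, -0.003], [-0.284, 0.959, 0.002], [0.002, 0.003, -1.0]]
force: [0.1, 0.2, 0.3]
opening: 0.502
grasp_force: 0.0
t 5.85 pos [ 0.5447 -0.3085  0.1067] tool cm [-0.11 -0.08 -0.03] len 0.1 headx -163.5 tilt 0.22 F [0.1 0.2 0.3] open 0.502 grip 0.0 j6 -146.2
roll 0.001
```

```bash
python3 -m jog '[{"tx":0,"ty":1.3,"tz":0,"roll":0,"jaw":0.5},{"tx":0,"ty":0.8,"tz":0,"roll":0,"jaw":0.5},{"tx":0,"ty":1.2,"tz":0,"roll":0,"jaw":0.5},{"tx":0,"ty":1.5,"tz":0,"roll":0,"jaw":0.5},{"tx":0,"ty":1.5,"tz":0,"roll":0,"jaw":0.5},{"tx":0,"ty":1.5,"tz":0,"roll":0,"jaw":0.5},{"tx":0,"ty":1.5,"tz":0,"roll":0,"jaw":0.5},{"tx":0,"ty":1.2,"tz":0,"roll":0,"jaw":0.5}]' |grep -E 'pos|force'
python3 -m jog '[{"tx":0,"ty":0.5,"tz":0,"roll":0,"jaw":0.5},{"tx":0,"ty":0.3,"tz":0,"roll":0,"jaw":0.5},{"tx":0,"ty":0.2,"tz":0,"roll":0,"jaw":0.5},{"tx":0,"ty":0.2,"tz":0,"roll":0,"jaw":0.5},{"tx":0,"ty":0,"tz":0,"roll":0,"jaw":0.5}]'|grep -E 'pos|force'
```

```text
position: [0.5155, -0.207, 0.1088]
force: [1.8, -2.1, 1.1]
grasp_force: 1.3
position: [0.5122, -0.197, 0.1083]
force: [0.2, -1.3, 1.2]
grasp_force: 0.6
```

```bash
for i in 1; do python3 -m jog '[{"tx":0,"ty":0.2,"tz":0,"roll":0,"jaw":0.5},{"tx":0,"ty":0.2,"tz":0,"roll":0,"jaw":0.5},{"tx":0,"ty":0,"tz":0,"roll":0,"jaw":0.5}]'|grep -E 'pos|force'; done
python3 -m jog '[{"tx":0,"ty":0.2,"tz":0,"roll":0,"jaw":0.5},{"tx":0,"ty":0,"tz":0,"roll":0,"jaw":0.5}]'|grep -E 'pos|force'
```

```text
position: [0.5116, -0.195, 0.1083]
force: [0.9, -7.5, -2.0]
grasp_force: 3.3
position: [0.5116, -0.195, 0.1082]
force: [0.3, -11.4, -6.2]
grasp_force: 5.6
```

Force rises and the position has stalled, so the cover is at its stop. Next I back off, lift and check the pad.

```bash
python3 -m jog '[{"tx":0,"ty":-0.6,"tz":0,"roll":0,"jaw":0.5},{"tx":0,"ty":-1.1,"tz":0,"roll":0,"jaw":0.5},{"tx":0,"ty":0,"tz":-2.5,"roll":0,"jaw":0.6},{"tx":0,"ty":0,"tz":-3.6,"roll":0,"jaw":1},{"tx":0,"ty":0,"tz":-3.6,"roll":0,"jaw":1},{"tx":0,"ty":0,"tz":-3.6,"roll":0,"jaw":1},{"tx":0,"ty":0,"tz":0,"roll":0,"jaw":1}]' >/dev/null
python3 - <<'E'
from h import *
s=read_state(); c=capture("wrist"); cv2.imwrite("pics/w2.png",c["img"][:,:,::-1])
T=np.eye(4);T[:3,:3]=s['tcp_rot'];T[:3,3]=s['position'];T=T@np.array(c['tool_from_camera'])
for k,z in(("tab",.115),("pad_top",.068)):
  for a in landmark_of("wrist",k)[:2]: print(k,a,pix2world(c,*a['point'],z,T))
for a in trace("wrist","pad_top")[:1]:
  ys,xs=np.nonzero(a['pixels']);print(a['p'],a['bbox'],pix2world(c,ys.mean(),xs.mean(),.068,T))
for n in("top","scene"):
  c=capture(n)
  for k,z in(("tab",.115),("pad_top",.068)):
    for a in landmark_of(n,k)[:1]: print(n,k,a,pix2world(c,*a['point'],z))
E
python3 to.py .4641 .0687 .24 196.4
```

```text
tab {'point': [231.2, 315.9], 'p': 0.85} [ 0.5154121  -0.21389723  0.115     ]
tab {'point': [323.2, 542.1], 'p': 0.69} [ 0.53638127 -0.026747    0.115     ]
pad_top {'point': [218.0, 180.7], 'p': 0.7} [ 0.55028677 -0.32127609  0.068     ]
0.96 [142.5, 178.2, 83.2, 74.0] [ 0.54746476 -0.31958141  0.068     ]
top tab {'point': [181.6, 285.7], 'p': 0.5} [0.66347102 0.06302546 0.115     ]
top pad_top {'point': [243.5, 466.5], 'p': 0.44} [ 0.55154321 -0.31584628  0.068     ]
scene tab {'point': [198.3, 245.4], 'p': 0.66} [ 0.51560899 -0.20869318  0.115     ]
scene pad_top {'point': [206.6, 198.3], 'p': 0.83} [ 0.55510056 -0.32442893  0.068     ]
t 8.85 pos [ 0.5151 -0.2075  0.2406] tool cm [-2.96 27.93  0.1 ] len 28.1 headx -163.5 tilt 0.11 F [0.6 0.4 0. ] open 1.0 grip 0.0 j6 -140.0
roll 0.002
```

View pics/w2.png

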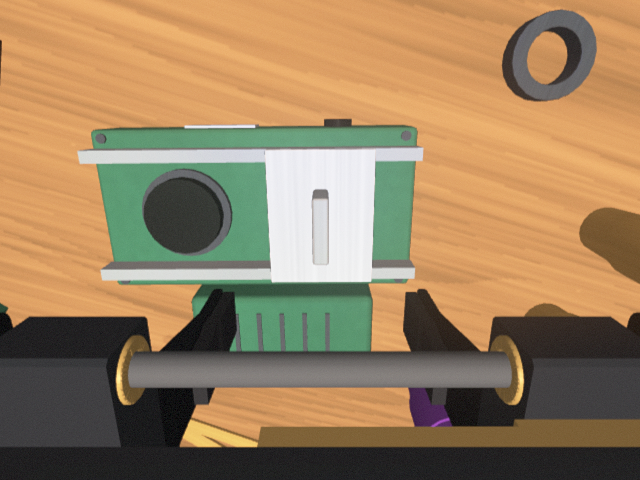

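The pad is fully uncovered at about (183,214) and the cover tab is at (320,195-265). The pad centre works out to about (0.548, -0.320). Now to the tall cup.

```bash
python3 -m jog '[{"tx":-0.4,"ty":3.5,"tz":0,"roll":0,"jaw":1},{"tx":-0.4,"ty":4,"tz":0,"roll":0,"jaw":1},{"tx":-0.4,"ty":4,"tz":0,"roll":0,"jaw":1},{"tx":-0.4,"ty":4,"tz":0,"roll":0,"jaw":1},{"tx":-0.4,"ty":4,"tz":0,"roll":0,"jaw":1},{"tx":-0.5,"ty":4,"tz":0,"roll":0,"jaw":1},{"tx":-0.5,"ty":4.4,"tz":0,"roll":0,"jaw":1},{"tx":0,"ty":0,"tz":0,"roll":0,"jaw":1}]' >/dev/null
python3 - <<'E'
from h import *
from scipy.optimize import minimize
s=read_state(); c=capture("wrist"); cv2.imwrite("pics/w3.png",c["img"][:,:,::-1])
T=np.eye(4);T[:3,:3]=s['tcp_rot'];T[:3,3]=s['position'];T=T@np.array(c['tool_from_camera'])
print('cam',T[:3,3])
for a in landmark_of("wrist","tall_cup")[:3]: print(a,pix2world(c,*a['point'],0,T))
for a in trace("wrist","tall_cup")[:3]: print(a['p'],a['bbox'])
E
python3 to.py .4641 .0687 .24 196.4
```

```text
cam [0.38145603 0.0475188  0.38504543]
{'point': [210.2, 314.7], 'p': 0.56} [0.46871323 0.07004152 0.        ]
0.74 [274.5, 185.5, 79.7, 86.8]
0.73 [366.2, 80.7, 92.5, 89.6]
t 9.8 pos [0.4651 0.0683 0.2415] tool cm [0.09 0.07 0.15] len 0.2 headx -163.4 tilt 0.03 F [ 0.5 -0.3  0.6] open 1.002 grip 0.0 j6 -111.8
roll 0.003
```

View pics/w3.png

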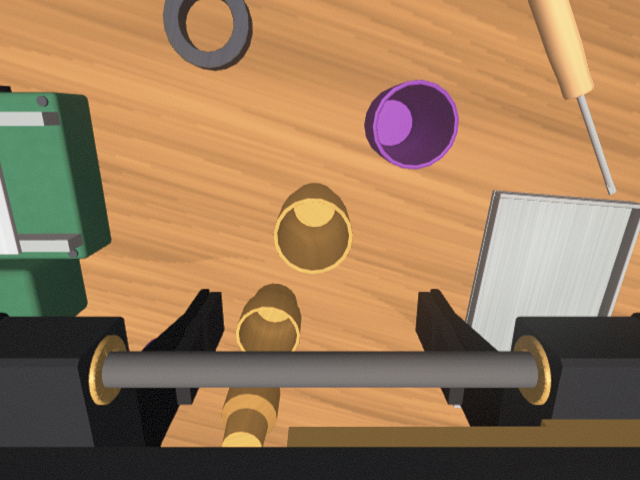

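The tall cup's rim is an ellipse spanning columns 275-351 and rows 197-272, centred at about (313,234).

```bash
python3 - <<'E'
from h import *
s=read_state(); c=capture("wrist")
T=np.eye(4);T[:3,:3]=s['tcp_rot'];T[:3,3]=s['position'];T=T@np.array(c['tool_from_camera'])
a=np.linspace(0,2*np.pi,60)
for x in([.4641,.0687],list(pix2world(c,234.5,313,.105,T)[:2])):
  q=np.array([proj(c,[x[0]+.029*np.cos(t),x[1]+.029*np.sin(t),.105],T) for t in a]);print(np.round(x,4),q.min(0),q.max(0))
E
```

```text
[0.4641 0.0687] [195.32654081 281.13912505] [271.63080367 360.77195309]
[0.4656 0.0631] [195.17825053 273.18982027] [271.49833563 352.81449408]
```

```bash
python3 -m jog '[{"tx":0,"ty":-0.2,"tz":3.5,"roll":0,"jaw":1},{"tx":0,"ty":0,"tz":4,"roll":0,"jaw":1},{"tx":0,"ty":0,"tz":3.5,"roll":0,"jaw":1},{"tx":0,"ty":0,"tz":3,"roll":0,"jaw":1},{"tx":0,"ty":0,"tz":2.1,"roll":0,"jaw":1},{"tx":0,"ty":0,"tz":0,"roll":0,"jaw":1}]'|grep -E 'pos|force'
python3 -m jog '[{"tx":0,"ty":0,"tz":0,"roll":0,"jaw":0.8},{"tx":0,"ty":0,"tz":0,"roll":0,"jaw":0.75},{"tx":0,"ty":0,"tz":0,"roll":0,"jaw":0.7},{"tx":0,"ty":0,"tz":0,"roll":0,"jaw":0.66},{"tx":0,"ty":0,"tz":0,"roll":0,"jaw":0.5},{"tx":0,"ty":0,"tz":0,"roll":0,"jaw":0.3},{"tx":0,"ty":0,"tz":0,"roll":0,"jaw":0.3},{"tx":0,"ty":0,"tz":0,"roll":0,"jaw":0.3}]'
```

```text
position: [0.4643, 0.065, 0.0781]
force: [0.3, 0.5, 0.5]
grasp_force: 0.0
time_s: 11.25
position: [0.4658, 0.0666, 0.0812]
tcp_rot: [[-0.959, -0.285, 0.001], [-0.285, 0.959, -0.0], [-0.001, -0.0, -1.0]]
force: [0.2, 0.8, 6.2]
opening: 0.66
grasp_force: 29.8
```

Gripped at an opening of about 57.5 mm with 30 N. I lift and check the cup in the hand.

```bash
python3 -m jog '[{"tx":0,"ty":0,"tz":-1,"roll":0,"jaw":0.3},{"tx":0,"ty":0,"tz":-2.5,"roll":0,"jaw":0.3},{"tx":0,"ty":0,"tz":-3.5,"roll":0,"jaw":0.3},{"tx":0,"ty":0,"tz":-3.5,"roll":0,"jaw":0.3},{"tx":0,"ty":0,"tz":-3.5,"roll":0,"jaw":0.3},{"tx":0,"ty":0,"tz":-2,"roll":0,"jaw":0.3},{"tx":0,"ty":0,"tz":0,"roll":0,"jaw":0.3},{"tx":0,"ty":0,"tz":0,"roll":0,"jaw":0.3}]'
python3 to.py .548 -.3203 .24 196.4
python3 - <<'E'
from h import *
s=read_state(); c=capture("wrist"); cv2.imwrite("pics/w4.png",c["img"][:,:,::-1])
Tc=np.array(c['tool_from_camera']);T=np.eye(4);T[:3,:3]=s['tcp_rot'];T[:3,3]=s['position']
a=np.linspace(0,2*np.pi,60)
for dx in(-.006,0,.006):
  q=np.array([proj(c,[dx+.029*np.cos(t),.029*np.sin(t),-.025],Tc) for t in a]);print(dx,q.min(0),q.max(0))
E
```

```text
time_s: 12.05
position: [0.4648, 0.0665, 0.2403]
tcp_rot: [[-0.959, -0.284, -0.001], [-0.284, 0.959, -0.0], [0.001, 0.0, -1.0]]
force: [-0.8, 0.1, -3.4]
opening: 0.661
grasp_force: 29.8
t 12.05 pos [0.4648 0.0665 0.2403] tool cm [ 3.020e+00 -3.945e+01  3.000e-02] len 39.6 headx -163.5 tilt 0.03 F [-0.8  0.1 -3.4] open 0.661 grip 29.8 j6 -112.0
roll 0.002
-0.006 [311.91951936 237.46809054] [451.62523202 403.10136609]
0 [295.28190217 236.37848955] [438.71776103 404.21064643]
0.006 [278.16809786 235.2595705 ] [425.48572939 405.34977716]
```

View pics/w4.png

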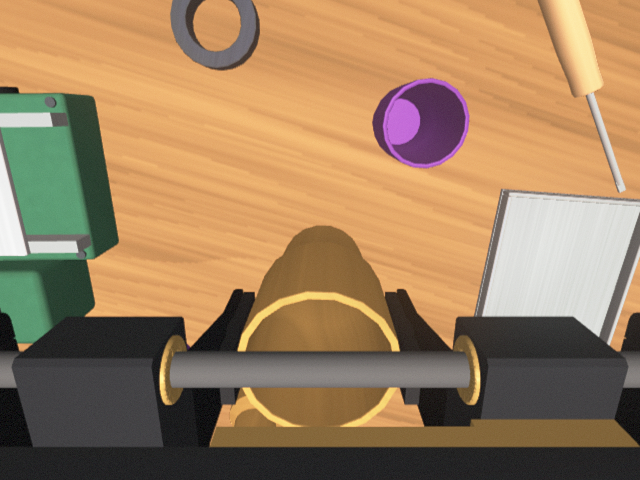

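The cup is upright and centred in the jaws: its rim spans columns 239-402 with its top at row 292. Moving over the pad.

```bash
python3 -m jog '[{"tx":0.2,"ty":-2,"tz":0,"roll":0,"jaw":0.3},{"tx":0.4,"ty":-3.5,"tz":0,"roll":0,"jaw":0.3},{"tx":0.3,"ty":-4,"tz":0,"roll":0,"jaw":0.3},{"tx":0.3,"ty":-4,"tz":0,"roll":0,"jaw":0.3},{"tx":0.3,"ty":-4,"tz":0,"roll":0,"jaw":0.3},{"tx":0.3,"ty":-4,"tz":0,"roll":0,"jaw":0.3},{"tx":0.3,"ty":-4,"tz":0,"roll":0,"jaw":0.3},{"tx":0.3,"ty":-4,"tz":0,"roll":0,"jaw":0.3}]' >/dev/null
python3 -m jog '[{"tx":0.3,"ty":-4,"tz":0,"roll":0,"jaw":0.3},{"tx":0.3,"ty":-3.5,"tz":0,"roll":0,"jaw":0.3},{"tx":0,"ty":-2.4,"tz":0,"roll":0,"jaw":0.3},{"tx":0,"ty":0,"tz":0,"roll":0,"jaw":0.3},{"tx":0,"ty":0,"tz":0,"roll":0,"jaw":0.3}]' >/dev/null
python3 to.py .548 -.3203 .24 196.4
```

```text
t 13.4 pos [ 0.5474 -0.3192  0.2377] tool cm [-0.02 -0.12 -0.23] len 0.3 headx -163.6 tilt 0.34 F [-0.9  0.4 -3.3] open 0.663 grip 29.8 j6 -146.8
roll 0.001
```

```bash
python3 -m jog '[{"tx":0,"ty":-0.1,"tz":2,"roll":0,"jaw":0.3},{"tx":0,"ty":0,"tz":2.5,"roll":0,"jaw":0.3},{"tx":0,"ty":0,"tz":2,"roll":0,"jaw":0.3},{"tx":0,"ty":0,"tz":1.2,"roll":0,"jaw":0.3},{"tx":0,"ty":0,"tz":0.6,"roll":0,"jaw":0.3},{"tx":0,"ty":0,"tz":0,"roll":0,"jaw":0.3},{"tx":0,"ty":0,"tz":0,"roll":0,"jaw":0.3}]' >/dev/null
python3 to.py .548 -.3203 .148 196.4
python3 -m jog '[{"tx":0,"ty":0,"tz":0.4,"roll":0,"jaw":0.3},{"tx":0,"ty":0,"tz":0.4,"roll":0,"jaw":0.3},{"tx":0,"ty":0,"tz":0.3,"roll":0,"jaw":0.3},{"tx":0,"ty":0,"tz":0.3,"roll":0,"jaw":0.3},{"tx":0,"ty":0,"tz":0,"roll":0,"jaw":0.3},{"tx":0,"ty":0,"tz":0,"roll":0,"jaw":0.3}]' >/dev/null
python3 to.py .548 -.3203 .133 196.4
```

```text
t 14.1 pos [ 0.5495 -0.3209  0.1583] tool cm [0.13 0.1  1.03] len 1.0 headx -163.5 tilt 0.08 F [ 0.5 -0.3 -1.4] open 0.665 grip 29.8 j6 -146.9
roll 0.002
t 14.7 pos [ 0.5494 -0.3211  0.1443] tool cm [0.11 0.12 1.13] len 1.1 headx -163.5 tilt 0.08 F [-0.1  1.   4.2] open 0.664 grip 29.8 j6 -146.9
roll 0.002
```

```bash
python3 -m jog '[{"tx":0,"ty":0,"tz":0.3,"roll":0,"jaw":0.3},{"tx":0,"ty":0,"tz":0.3,"roll":0,"jaw":0.3},{"tx":0,"ty":0,"tz":0.2,"roll":0,"jaw":0.3},{"tx":0,"ty":0,"tz":0,"roll":0,"jaw":0.3},{"tx":0,"ty":0,"tz":0,"roll":0,"jaw":0.3}]' >/dev/null
python3 to.py .548 -.3203 .133 196.4
python3 -m jog '[{"tx":0,"ty":0,"tz":0.15,"roll":0,"jaw":0.3},{"tx":0,"ty":0,"tz":0.15,"roll":0,"jaw":0.3},{"tx":0,"ty":0,"tz":0,"roll":0,"jaw":0.3},{"tx":0,"ty":0,"tz":0,"roll":0,"jaw":0.3}]' >/dev/null
python3 to.py .548 -.3203 .133 196.4
```

```text
t 15.2 pos [ 0.5495 -0.321   0.1366] tool cm [0.12 0.11 0.36] len 0.4 headx -163.5 tilt 0.09 F [-0.5  2.6  8.1] open 0.658 grip 29.8 j6 -146.9
roll 0.002
t 15.6 pos [ 0.5495 -0.3207  0.1339] tool cm [0.13 0.08 0.09] len 0.2 headx -163.5 tilt 0.08 F [-0.7  2.3  9.5] open 0.66 grip 29.9 j6 -146.9
roll 0.002
```

```bash
python3 -m jog '[{"tx":0,"ty":0,"tz":0.1,"roll":0,"jaw":0.3},{"tx":0,"ty":0,"tz":0.1,"roll":0,"jaw":0.3},{"tx":0,"ty":0,"tz":0,"roll":0,"jaw":0.3},{"tx":0,"ty":0,"tz":0,"roll":0,"jaw":0.3}]' >/dev/null
python3 to.py .548 -.3203 .133 196.4
```

```text
t 16.0 pos [ 0.5495 -0.3206  0.1337] tool cm [0.14 0.07 0.07] len 0.2 headx -163.5 tilt 0.11 F [-2.5  3.9 17.8] open 0.656 grip 29.9 j6 -146.9
roll 0.002
```

The force has jumped to about 20 N net and travel has stalled, so the pad is at its stop. Hold for 1.6 s.

```bash
for i in 1 2; do python3 -m jog '[{"tx":0,"ty":0,"tz":0,"roll":0,"jaw":0.3},{"tx":0,"ty":0,"tz":0,"roll":0,"jaw":0.3},{"tx":0,"ty":0,"tz":0,"roll":0,"jaw":0.3},{"tx":0,"ty":0,"tz":0,"roll":0,"jaw":0.3},{"tx":0,"ty":0,"tz":0,"roll":0,"jaw":0.3},{"tx":0,"ty":0,"tz":0,"roll":0,"jaw":0.3},{"tx":0,"ty":0,"tz":0,"roll":0,"jaw":0.3},{"tx":0,"ty":0,"tz":0,"roll":0,"jaw":0.3}]'|grep -E 'time|pos|^force'; done
python3 -m jog '[{"tx":0,"ty":0,"tz":-0.6,"roll":0,"jaw":0.3},{"tx":0,"ty":0,"tz":-0.8,"roll":0,"jaw":0.3},{"tx":0,"ty":0,"tz":-1.5,"roll":0,"jaw":0.3},{"tx":0,"ty":0,"tz":-3,"roll":0,"jaw":0.3},{"tx":0,"ty":0,"tz":-3,"roll":0,"jaw":0.3},{"tx":0,"ty":0,"tz":-2,"roll":0,"jaw":0.3},{"tx":0,"ty":0,"tz":0,"roll":0,"jaw":0.3}]'|grep -E 'pos|force'
python3 - <<'E'
from m import *
for x0 in([.504,.325,.3],[.508,.328,.25]): fit(tray,"tray",x0,1)
for n in C:
  for k,z in(('tray_spot',.004),('tray',0),('finished_cup',0)): print(n,k,[pix2world(C[n],*x['point'],z).round(4) for x in landmark_of(n,k)[:1]])
E
python3 to.py .45 .306 .24 196.4
```

```text
time_s: 16.8
position: [0.5495, -0.3206, 0.1337]
force: [-2.6, 4.5, 17.5]
time_s: 17.6
position: [0.5495, -0.3205, 0.1336]
force: [-2.6, 3.2, 18.4]
position: [0.5502, -0.322, 0.2424]
force: [1.5, -0.6, -2.3]
grasp_force: 29.9
tray ['top', 'scene'] [0.5032 0.3228 0.217 ] 0.035
tray ['top', 'scene'] [0.5032 0.3228 0.2169] 0.035
top tray_spot [array([0.45  , 0.3032, 0.004 ])]
top tray [array([0.5035, 0.3309, 0.    ])]
top finished_cup [array([ 0.5575, -0.3418,  0.    ])]
scene tray_spot [array([0.4431, 0.307 , 0.004 ])]
scene tray []
scene finished_cup [array([0.5605, 0.3457, 0.    ])]
t 18.9 pos [ 0.5489 -0.3207  0.2391] tool cm [-8.33e+00  6.29e+01 -5.00e-02] len 63.5 headx -163.5 tilt 0.04 F [ 0.6 -0.1 -2.2] open 0.658 grip 29.9 j6 -146.9
roll 0.002
```

```bash
python3 -m jog '[{"tx":-0.3,"ty":2,"tz":0,"roll":0,"jaw":0.3},{"tx":-0.5,"ty":3.5,"tz":0,"roll":0,"jaw":0.3},{"tx":-0.5,"ty":4,"tz":0,"roll":0,"jaw":0.3},{"tx":-0.5,"ty":4,"tz":0,"roll":0,"jaw":0.3},{"tx":-0.5,"ty":4,"tz":0,"roll":0,"jaw":0.3},{"tx":-0.5,"ty":4,"tz":0,"roll":0,"jaw":0.3},{"tx":-0.5,"ty":4,"tz":0,"roll":0,"jaw":0.3},{"tx":-0.5,"ty":4,"tz":0,"roll":0,"jaw":0.3}]' >/dev/null
python3 -m jog '[{"tx":-0.6,"ty":4,"tz":0,"roll":0,"jaw":0.3},{"tx":-0.6,"ty":4,"tz":0,"roll":0,"jaw":0.3},{"tx":-0.6,"ty":4,"tz":0,"roll":0,"jaw":0.3},{"tx":-0.6,"ty":4,"tz":0,"roll":0,"jaw":0.3},{"tx":-0.6,"ty":4,"tz":0,"roll":0,"jaw":0.3},{"tx":-0.6,"ty":4,"tz":0,"roll":0,"jaw":0.3},{"tx":-0.5,"ty":3.5,"tz":0,"roll":0,"jaw":0.3},{"tx":-0.5,"ty":3,"tz":0,"roll":0,"jaw":0.3}]' >/dev/null
python3 -m jog '[{"tx":0,"ty":0,"tz":0,"roll":0,"jaw":0.3},{"tx":0,"ty":0,"tz":0,"roll":0,"jaw":0.3}]' >/dev/null
python3 to.py .449 .309 .24 196.4
python3 - <<'E'
from h import *
s=read_state(); c=capture("wrist"); cv2.imwrite("pics/w5.png",c["img"][:,:,::-1])
T=np.eye(4);T[:3,:3]=s['tcp_rot'];T[:3,3]=s['position'];T=T@np.array(c['tool_from_camera'])
for k,z in(("tray_spot",.004),("tray",0)):
  for a in landmark_of("wrist",k)[:1]: print(k,a,pix2world(c,*a['point'],z,T))
print(T[:3,3]); np.savez('w5.npz',T=T)
E
```

```text
t 20.7 pos [0.4588 0.2788 0.2396] tool cm [ 0.07  3.17 -0.04] len 3.2 headx -163.4 tilt 0.03 F [-1.   0.4 -1.9] open 0.659 grip 29.9 j6 -87.2
roll 0.004
tray_spot {'point': [205.7, 357.1], 'p': 0.78} [0.44835634 0.31307943 0.004     ]
tray {'point': [254.7, 347.1], 'p': 0.76} [0.50011242 0.319883   0.        ]
[0.3771095  0.25423968 0.38326351]
```

View pics/w5.png

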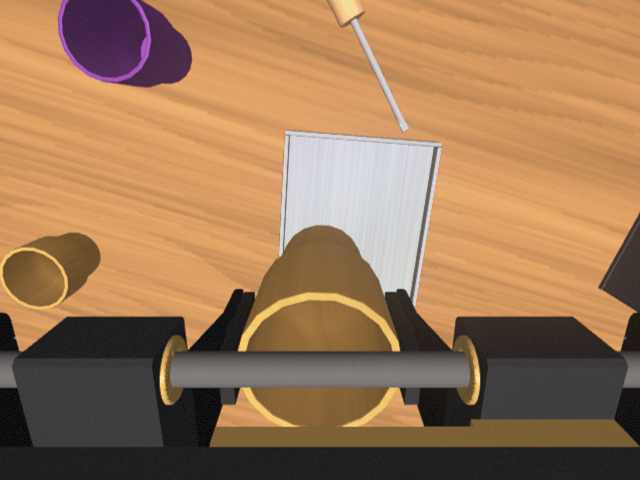

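The wrist view shows the tray's free end at (290-440, 130-300), with the held cup still upright. The landmarks agree on a spot of about (0.4485, 0.311).

```bash
python3 -m jog '[{"tx":0,"ty":3.3,"tz":0,"roll":0,"jaw":0.3},{"tx":0,"ty":0,"tz":2,"roll":0,"jaw":0.3},{"tx":0,"ty":0,"tz":4,"roll":0,"jaw":0.3},{"tx":0,"ty":0,"tz":4,"roll":0,"jaw":0.3},{"tx":0,"ty":0,"tz":2.5,"roll":0,"jaw":0.3},{"tx":0,"ty":0,"tz":1.5,"roll":0,"jaw":0.3},{"tx":0,"ty":0,"tz":0.5,"roll":0,"jaw":0.3},{"tx":0,"ty":0,"tz":0,"roll":0,"jaw":0.3}]' >/dev/null
python3 to.py .4485 .311 .084 196.4
python3 -m jog '[{"tx":0,"ty":0,"tz":0.3,"roll":0,"jaw":0.3},{"tx":0,"ty":0,"tz":0.1,"roll":0,"jaw":0.3},{"tx":0,"ty":0,"tz":0,"roll":0,"jaw":0.3},{"tx":0,"ty":0,"tz":0,"roll":0,"jaw":0.3}]' >/dev/null
python3 to.py .4485 .311 .084 196.4
```

```text
t 21.65 pos [0.4499 0.3091 0.0941] tool cm [0.08 0.22 1.01] len 1.0 headx -163.6 tilt 0.06 F [-0.6 -0.  -2.5] open 0.66 grip 29.9 j6 -83.7
roll 0.001
t 22.05 pos [0.4499 0.3101 0.0911] tool cm [0.11 0.12 0.71] len 0.7 headx -163.5 tilt 0.07 F [-0.3 -0.5 -1.7] open 0.659 grip 29.9 j6 -83.7
roll 0.002
```

```bash
python3 -m jog '[{"tx":0,"ty":0,"tz":0.2,"roll":0,"jaw":0.3},{"tx":0,"ty":0,"tz":0.1,"roll":0,"jaw":0.3},{"tx":0,"ty":0,"tz":0.1,"roll":0,"jaw":0.3},{"tx":0,"ty":0,"tz":0,"roll":0,"jaw":0.3}]' |grep -E 'pos|^force'
python3 -m jog '[{"tx":0,"ty":0,"tz":0.1,"roll":0,"jaw":0.3},{"tx":0,"ty":0,"tz":0.05,"roll":0,"jaw":0.3},{"tx":0,"ty":0,"tz":0,"roll":0,"jaw":0.3}]' |grep -E 'pos|^force'
```

```text
position: [0.4495, 0.3099, 0.0863]
force: [-0.6, 0.2, -1.6]
position: [0.4496, 0.31, 0.085]
force: [0.3, 0.5, -2.9]
```

```bash
python3 -m jog '[{"tx":0,"ty":0,"tz":0.1,"roll":0,"jaw":0.3},{"tx":0,"ty":0,"tz":0,"roll":0,"jaw":0.3}]' |grep -E 'pos|^force'
python3 -m jog '[{"tx":0,"ty":0,"tz":0.1,"roll":0,"jaw":0.3},{"tx":0,"ty":0,"tz":0,"roll":0,"jaw":0.3},{"tx":0,"ty":0,"tz":0,"roll":0,"jaw":0.3}]' |grep -E 'pos|^force'
```

```text
position: [0.4497, 0.3101, 0.0849]
force: [-0.9, -0.7, 4.6]
position: [0.4499, 0.3102, 0.0848]
force: [-2.1, 0.1, 11.3]
```

Seated on the tray floor. Back off slightly, release slowly, then lift away.

```bash
python3 -m jog '[{"tx":0,"ty":0,"tz":-0.1,"roll":0,"jaw":0.3},{"tx":0,"ty":0,"tz":0,"roll":0,"jaw":0.64},{"tx":0,"ty":0,"tz":0,"roll":0,"jaw":0.68},{"tx":0,"ty":0,"tz":0,"roll":0,"jaw":0.74},{"tx":0,"ty":0,"tz":0,"roll":0,"jaw":0.85},{"tx":0,"ty":0,"tz":0,"roll":0,"jaw":1},{"tx":0,"ty":0,"tz":0,"roll":0,"jaw":1},{"tx":0,"ty":0,"tz":0,"roll":0,"jaw":1}]' |grep -E 'pos|force|open'
python3 -m jog '[{"tx":0,"ty":0,"tz":-1,"roll":0,"jaw":1},{"tx":0,"ty":0,"tz":-2.5,"roll":0,"jaw":1},{"tx":0,"ty":0,"tz":-4,"roll":0,"jaw":1},{"tx":0,"ty":0,"tz":-4,"roll":0,"jaw":1},{"tx":0,"ty":0,"tz":-4,"roll":0,"jaw":1},{"tx":0,"ty":0,"tz":-2,"roll":0,"jaw":1},{"tx":0,"ty":0,"tz":0,"roll":0,"jaw":1},{"tx":0,"ty":0,"tz":0,"roll":0,"jaw":1}]' |grep -E 'time|pos|force|open'
python3 - <<'E'
from h import *
c=capture("scene"); cv2.imwrite("pics/end.png",c["img"][:,:,::-1])
for k,z in(("tall_cup",0),("finished_cup",0),("tab",.115),("short_cup",0),("inverted_cup",0)): print(k,[pix2world(c,*x['point'],z).round(3) for x in landmark_of("scene",k)[:4]])
E
```

```text
position: [0.4496, 0.3099, 0.0839]
force: [-0.6, -0.7, 0.5]
opening: 0.973
grasp_force: 0.0
time_s: 24.85
position: [0.4493, 0.3099, 0.2595]
force: [0.4, -0.4, -0.4]
opening: 0.998
grasp_force: 0.0
tall_cup [array([0.375, 0.112, 0.   ]), array([ 0.674, -0.034,  0.   ]), array([0.448, 0.316, 0.   ])]
finished_cup [array([0.565, 0.348, 0.   ])]
tab [array([ 0.512, -0.212,  0.115])]
short_cup [array([0.577, 0.06 , 0.   ])]
inverted_cup [array([0.695, 0.065, 0.   ])]
```

View pics/end.png

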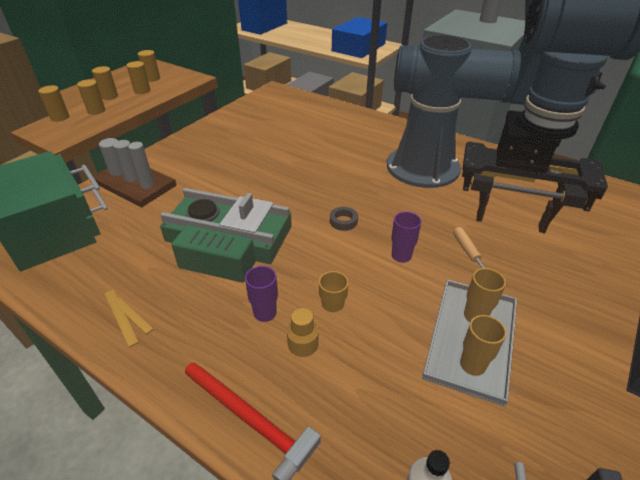

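The final view shows the tall cup upright in the tray's free end at (485,295), beside the finished cup at (482,345). The cover is open with the pad visible at (203,210), and nothing else has moved.

```bash
python3 -c "from rig import hand_in; print(hand_in())"
```

```text
the job is handed in; nothing more can be done
None
```

Job handed in at about 25 s: cover slid open to its stop, pad held fully down with the tall cup for about 1.6 s, and the cup left standing mouth up in the tray's free end beside the finished cup.

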